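# Unbolt the seal-carving clamp

## Task

Free the bar of the seal-carving clamp so that the carved stone can come out: loosen the wing nut (anticlockwise) until its spigot clears the raised lips of the slotted lug, stopping before its flange jams up under the keepers, then swing the hinged eyebolt out of the slot and leave it leaning well outward, past 50 degrees. Be gentle: feel whether the bolt is free, never load the brass bar or its lug with more than 25 N, and leave the stones and tools round about where they are.

Things in the scene. Friction and masses are not known exactly. Their poses are not given: they have to be found in the camera images.
- clamp: Seal-carving clamp, fixed to the bench: dark wooden base 200 x 100 x 22 mm. Origin: centre of the base's underside, on the 4 mm bench mat. Its x axis runs along the clamp towards the swing bolt, z up; the bolt stands at x = 75 mm, y = 0. Loose things about it are at most 50 mm high and lie 60 mm or more off its x axis: leave them
- bolt_hinge (a point): Point on the hinge pin of the swing bolt: 75 mm along +x and 34 mm above the clamp's origin. The pin lies along the clamp's y axis; axes as the clamp's
- swing_bolt (a joint): Lean (rad) of the eyebolt (steel, 8 mm thick) about its hinge pin: 0 upright in the slot, grows as its top swings along the clamp's +x, out of the slot; stop at 1.2. Stiff hinge (0.16 N m, a push of about 2 N at the nut): it stays where it is left. While the spigot is not clear of the lips the wings move only 2 to 4 mm before it strikes them
- wing_nut (a joint): Turn (rad) of the wing nut on the bolt: grows anticlockwise seen from above, which loosens it; starts between 2.0 and 2.2, needs 1.1 to 3.6 rad more. Steep thread: the nut climbs 16 mm a turn (2.55 mm a radian) along the bolt; its foot is 98 mm + this climb over the clamp's origin. Turning takes about 0.16 N m; it stays where it is left
- nut_grip (a point): Grip point of the long-necked steel wing nut: on its axis, 50 mm above its foot. x along the wings, z up the bolt. The wings are one upright plate, 52 mm long, 7 thick, 28 to 54 above the foot: pinch it across the thickness. Below are the neck (18 wide, 12 to 30), flange (26 wide, 8 to 12) and spigot (16 wide, 0 to 8). With the TCP here the fingertips are just above the neck, clear of the lug
- clamp_bar: Brass bar over the clamp, 36 mm wide, top 104 mm above this origin (same origin and axes as the clamp). It carries at x = 57 to 85 a 40 mm wide lug: 9.5 mm slot open to +x, two lips 7.5 mm above its seat at the outer end (x = 82.6 to 85), and two keepers, ledges 23 to 27 mm above the seat at x = 77 to 85, |y| over 11. The seat is set 98 to 103.5 mm above the origin (differs, not measured)
- seal_small: Loose seal stone 28 x 28 x 45 mm beside the clamp, origin under its centre; bystander
- knife: Loose engraving knife, 150 mm long, 10 mm thick, origin under its middle, lies along its x; bystander
- paste_jar: Loose ceramic jar, 60 mm wide, 33 mm high, origin under its centre; bystander
- wood_jaw: Loose wooden block 80 x 22 x 30 mm, origin under its centre; bystander
- seal_tall: Loose seal stone 40 x 40 x 95 mm at the side of the bench, origin under its centre; bystander
- seal_cube: Loose seal stone 48 x 48 x 55 mm at the side of the bench, origin under its centre; bystander
- seal_mid: Loose seal stone 36 x 36 x 65 mm at the side of the bench, origin under its centre; bystander
- spigot (a point): Centre of the nut's foot (underside of its spigot), on the bolt's axis; z up the bolt. Upright, the bolt swings out freely when this is 1 to 3 mm above the lip tops: 106.5 to 108.5 mm over the clamp's origin with the lowest lug, up to 112 to 114 with the highest. Lower, it strikes the lips; higher, the flange jams under the keepers. Find it by feel: turn a little, try a soft outward push

How it is judged:
By the outcome, as a careful person would: the job done as asked, in the order asked, and still so for the second after the job is handed in, with the robot touching nothing.
It also fails if it takes over 72 s, if anything falls off the work surface, if the arm or the gripper's body presses on something with over 40 N, if the wrist force passes 120 N, or if a joint passes its speed limit or range.

## Robot

A 6-joint arm with a two-finger parallel gripper is mounted at the origin on the work surface. World frame = base frame: x ahead of the robot, y to its left, z up, the work surface at z = 0. Lengths are in m, angles in degrees, forces in N, time in s.
With the tool pointing down it reaches from about 0.275 to 0.775 m from the base axis. Payload 14.6 kg.
Tool frame: the origin (TCP) lies between the finger pads, 19 mm behind the fingertips; this is the grasp point; z points along the fingers, y is the line along which they close (so a half turn about z gives the same grasp; the last joint's range is limited). The gripper opens to 85 mm and grips with 20 to 120 N. Pads are 22 mm wide; open, the fingers measure 114 mm over their backs; the gripper's body (76 mm by 85 mm) begins 54 mm behind the grasp point. The pads swing forward as they close: fully open they stand 13 mm farther back than shut.
Start: joints at [66.847, 15.075, -2.767, 72.158, 0, 81.102], TCP at [0.129, 0.509, 0.25] pointing down, gripper open.
Joint ranges: [-151.79, 151.79], [-50.71, 97.33], [-67.44, 78.34], [-121.81, 120.89], [-77.56, 73.72], [-180, 180]. Speed limits (degrees/s): [108.29, 108.29, 147.25, 159.86, 180, 180].

## Interface

Orientations are given as [roll, pitch, yaw] about the fixed x, y, z axes, in that order (R = Rz(yaw) Ry(pitch) Rx(roll)).
In Python, from cell import ctrl, camera, workorder, recognise gives the robot as it stands.
- The arm moves only by the shell command python3 -m jog 'ROWS' [FORCE]. ROWS is JSON, a list that holds one entry, the list of rows, each a list of 7 numbers: the shift along the tool's x, y, z in units of 0.2 m (1.0 is 0.2 m), then the turn, a rotation vector about the tool's x, y, z in units of 180 degrees (1.0 is 180 degrees), then the gripper command: -1 is fully open, 1 is shut, values between are in proportion. A call has 1 to 20 rows; each row is the pose to reach, as a shift and turn from the pose commanded when the call began, along the tool's axes at that moment, turning the shorter way round; what a row does not reach only later rows make up. A row lasts 1/8 s, in which the tool goes at most 62.5 mm and 10.7 degrees, less where a joint would pass 70% of its speed; a pose out of reach is approached as far as the arm can. A call with a number of a shift or a turn outside -1 to 1 is refused whole. A call with a gripper value outside its range is refused whole. The fingers move at their own pace and stop on an object; FORCE is the grip in N (left out, the last holds). Time passes only in rows, so rows that repeat a pose let the fingers close. It gives the time, the measured TCP pose, the force, the opening and the grip force at its end, in the units of the state.
- ctrl.get_state(): the state, without advancing time (a new reading comes with each control period).
- camera(name): name is "side" or "top"; returns a dict with "img" (420x560x3 uint8, red, green, blue), "camera_matrix" (3x3 intrinsics, pixels), "world_to_cam" (4x4, takes a point from world to camera coordinates). Camera axes: x right, y down, z forward; pixel columns grow to the right and rows downward; lengths in m; the calibration is good to about 2 mm. A picture is of the moment at which its call begins. There is no depth.
- workorder.hand_in(): hands the job in; it is judged then, once.
Trained networks look in the newest picture that a camera, given by its name, has taken for a name from the list of things; names that differ only in an ending like _2 or _b are one class to them, and where a whole thing is asked for, a point or a joint stands for the part that bears it (a point fixed in the world has none). Each returns a list of dicts, best first, with "score" (0 to 1); they miss things now and then, are a little off and sometimes report something else, mostly with a low value. They report only what shows in the picture. A call takes as long as a camera call.
- recognise(label, camera): "position" ([x, y, z] in m, in world coordinates, good to about 4 mm: the middle of the surface that is visible of it).
The state is a dict: "time_s": time; "q": joint angles; "joint_vel": joint speeds; "effort": joint torques, N m; "tcp_pos": TCP position; "tool_rot": TCP orientation; "ft_force": force on the tool from outside, world axes, zero at the start; "torque": the same for the moment, N m; "finger_gap": finger opening in m; "gripper_force": force on a finger pad.
Only numpy, scipy, OpenCV 4.12 (cv2) and the standard library are available. Lean on these libraries where they do the work, as an engineer would, in place of code of your own. Each camera call takes 0.05 s, during which the arm holds its last target. There are 200 camera calls.

## Working session

There is one attempt and no reset: what is moved stays moved. The work goes in short steps, Python scripts to look and compute and a shell command to move; the robot and the scene stay as the last step left them, time stands still between calls to the robot, and variables do not carry over. Pictures are saved under pics/ and viewed, at most 10 in all, crops included, and the job is handed in when it is done.

```bash
mkdir -p pics; ls; python3 - <<'E'
from cell import ctrl,camera,recognise
import cv2,numpy as np
print(ctrl.get_state())
for c in("top","side"):
    d=camera(c);cv2.imwrite(f"pics/{c}0.png",d["img"][:,:,::-1])
    K=np.array(d["camera_matrix"]);T=np.array(d["world_to_cam"]);print(c,np.round(-T[:3,:3].T@T[:3,3],3),K[0,0])
    for n in("clamp","clamp_bar","wing_nut","nut_grip","swing_bolt","bolt_hinge","spigot"):
        for r in recognise(n,c)[:2]:
            p=np.array(r["position"]);u=K@(T[:3,:3]@p+T[:3,3]);print(n,round(r["score"],2),p.round(4),(u[:2]/u[2]).round())
E
```

```text
pics
{'time_s': 0.0, 'q': array([ 6.68458725e+01,  1.50983839e+01, -2.80282365e+00,  7.21600393e+01,
       -3.52791318e-04,  8.11035169e+01]), 'joint_vel': array([-0.00067713,  0.04856534,  0.00209221, -0.01412659,  0.0431347 ,
       -0.04864335]), 'effort': array([ 4.73322143e-04, -6.37607718e+01,  3.84567940e+01,  1.35629767e-02,
       -2.57195268e-05, -1.69654550e-05]), 'tcp_pos': array([0.12918786, 0.50858899, 0.24953519]), 'tool_rot': array([-1.79939435e+02, -9.12325913e-03,  1.65742351e+02]), 'ft_force': array([-0.23464342, -0.13615442,  0.02183514]), 'torque': array([ 0.00174859, -0.01967624,  0.02645099]), 'gripper_force': 0.0, 'finger_gap': 0.08519908736943331}
top [4.550e-01 1.000e-03 1.179e+00] 402.5276453690966
clamp 0.86 [0.4998 0.0885 0.0274] [253. 224.]
clamp_bar 0.84 [0.4937 0.0835 0.1079] [253. 225.]
swing_bolt 0.62 [0.5589 0.1271 0.1581] [234. 199.]
bolt_hinge 0.92 [0.5005 0.082  0.0236] [255. 224.]
spigot 0.7 [0.5625 0.1222 0.1548] [236. 198.]
side [0.44  1.162 0.752] 455.9337629128474
clamp 0.56 [0.5059 0.1084 0.0287] [295. 253.]
clamp_bar 0.74 [0.5635 0.1326 0.153 ] [273. 218.]
clamp_bar 0.71 [0.4948 0.0974 0.1015] [299. 229.]
wing_nut 0.74 [0.562  0.1344 0.1453] [273. 221.]
wing_nut 0.44 [0.5617 0.1372 0.15  ] [273. 220.]
nut_grip 0.74 [0.5644 0.1359 0.1403] [272. 222.]
nut_grip 0.53 [0.56   0.1352 0.1465] [274. 220.]
swing_bolt 0.56 [0.5627 0.1356 0.1464] [273. 220.]
bolt_hinge 0.9 [0.5076 0.1002 0.0367] [294. 249.]
bolt_hinge 0.51 [0.5255 0.2441 0.0371] [283. 280.]
spigot 0.47 [0.5628 0.132  0.15  ] [273. 219.]
```

```bash
python3 - <<'E'
import cv2
a=cv2.imread("pics/top0.png")[150:290,170:330]
cv2.imwrite("pics/topc.png",cv2.resize(a,None,fx=4,fy=4,interpolation=cv2.INTER_CUBIC))
a=cv2.imread("pics/side0.png")[170:310,200:360]
cv2.imwrite("pics/sidec.png",cv2.resize(a,None,fx=4,fy=4,interpolation=cv2.INTER_CUBIC))
E
```

```text
(no output)
```

View pics/topc.png

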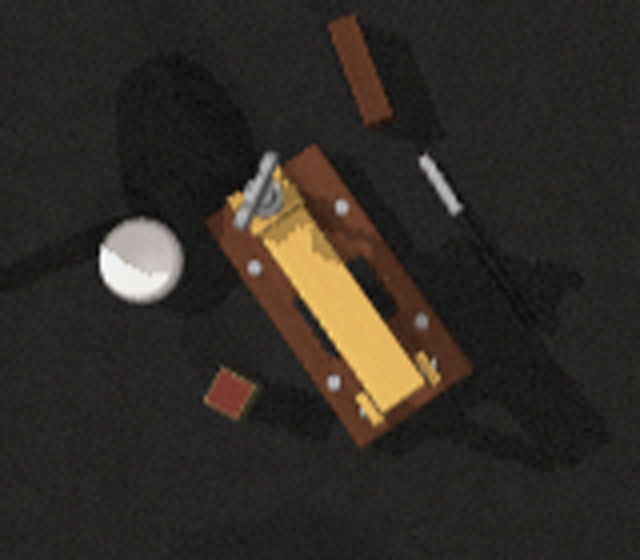

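View pics/sidec.png

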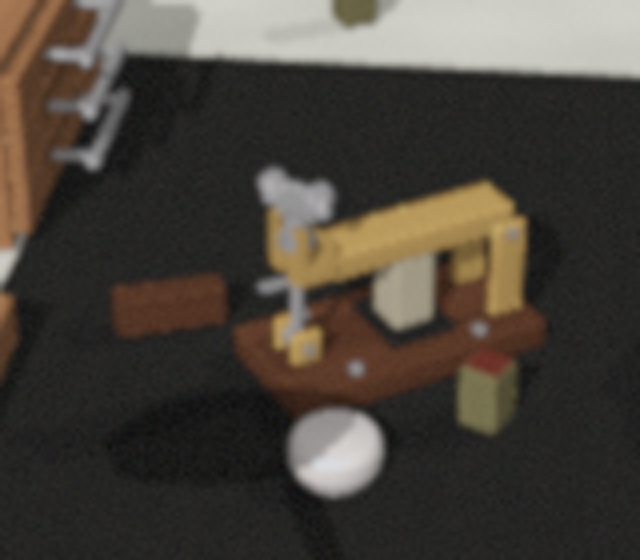

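View pics/top0.png

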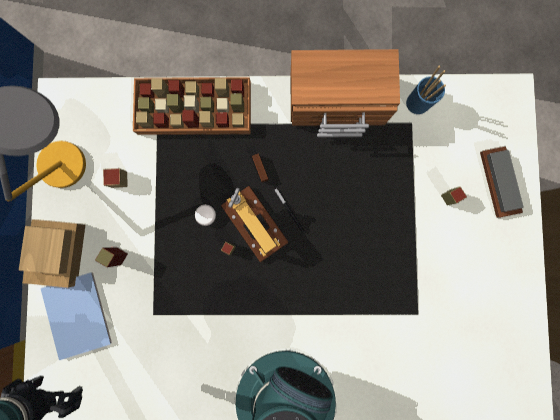

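Top crop: the wing nut runs from (272,155) to (240,228). The base corners are (316,145), (470,370), (362,446) and (207,222). The bolt is at the upper-left end, the jar is to the left, and the wood jaw and knife are to the upper right.

```bash
cat > h.py <<'E'
import cv2,numpy as np
from cell import camera,ctrl
from scipy.spatial.transform import Rotation as R
def ray(d,uv,z):
    K=np.array(d["camera_matrix"]);T=np.array(d["world_to_cam"]);c=-T[:3,:3].T@T[:3,3]
    v=T[:3,:3].T@np.linalg.inv(K)@np.array([*uv,1.]);return c+v*(z-c[2])/v[2]
def proj(d,p):
    K=np.array(d["camera_matrix"]);T=np.array(d["world_to_cam"]);u=K@(T[:3,:3]@np.array(p)+T[:3,3]);return u[:2]/u[2]
E
python3 - <<'E'
from h import *
d=camera("top")
f=lambda p:np.array(p)/4-.375+[170,150]
C=[ray(d,f(p),.026) for p in [(316,145),(470,370),(362,446),(207,222)]]
c=np.mean(C,0);ax=(C[0]+C[3]-C[1]-C[2])/2;print("base",c,np.linalg.norm(ax),np.linalg.norm(C[0]-C[3]),"yaw",np.degrees(np.arctan2(ax[1],ax[0])))
u=ax/np.linalg.norm(ax);print("bolt",c+.075*u)
W=[ray(d,f(p),.157) for p in [(272,155),(240,228)]]
w=W[0]-W[1];print("wing mid",np.mean(W,0),np.linalg.norm(w),np.degrees(np.arctan2(w[1],w[0])))
# segment the base (brown)/ wings (grey, in crop)
im=d["img"].astype(int)[180:215,225:245];s=im.max(2)-im.min(2)
m=((s<25)&(im.max(2)>85)).astype(np.uint8);n,l,st,ce=cv2.connectedComponentsWithStats(m)
i=1+st[1:,4].argmax();pts=np.argwhere(l==i)[:,::-1]+[225,180]
P=np.array([ray(d,p,.157)[:2] for p in pts]);q=P.mean(0);vv=np.linalg.svd(P-q)[2][0];print("seg",len(P),q,np.degrees(np.arctan2(vv[1],vv[0])), np.ptp((P-q)@vv))
# base projection check from side
s=camera("side")
print([proj(s,c+.075*u+[0,0,z-.026]).round(1) for z in(.038,.107,.161)])
E
```

```text
base [0.5025585 0.0854137 0.026    ] 0.1958066795441618 0.09604085411978337 yaw 34.47738598684674
bolt [0.56438472 0.12786977 0.026     ]
wing mid [0.56362596 0.12847151 0.157     ] 0.05096743999876881 -23.423066283774236
seg 99 [0.56206293 0.1260467 ] 159.7180541184592 0.052695955210543766
[array([273., 253.]), array([272.8, 231.7]), array([272.7, 214.1])]
```

```bash
cat >> h.py <<'E'
def rows(pos,rpy,st=None):
    st=st or ctrl.get_state();A=R.from_euler("xyz",st["tool_rot"],degrees=True);B=R.from_euler("xyz",rpy,degrees=True)
    print("shift",(A.inv().apply(np.array(pos)-st["tcp_pos"])/.2).round(4),"turn",((A.inv()*B).as_rotvec()/np.pi).round(4))
E
for i in 1 2; do :; done
python3 -m jog '[[[-0.86,-0.437,0,0,0,0,-1],[-0.86,-0.437,0,0,0,0,-1],[-0.86,-0.437,0,0,0,0,-1],[-0.86,-0.437,0,0,0,0,-1],[-0.86,-0.437,0,0,0,0,-1]]]'
python3 -m jog '[[[-0.86,-0.437,0,0,0,0,-1],[-0.86,-0.437,0,0,0,0,-1],[-0.86,-0.437,0,0,0,0,-1],[-0.86,-0.437,0,0,0,0,-1],[-0.86,-0.437,0,0,0,0,-1]]]'
python3 -c "
from h import *
rows([.564,.128,.25],[180,0,158])"
```

```text
time_s: 1.52
tcp_pos: [0.2745, 0.3818, 0.25]
tool_rot: [180.0, -0.0, 165.7]
ft_force: [-0.1, 0.6, -0.2]
finger_gap: 0.0852
gripper_force: 0.0
time_s: 2.15
tcp_pos: [0.4191, 0.2556, 0.2498]
tool_rot: [-180.0, -0.0, 165.8]
ft_force: [-1.3, -0.0, -0.0]
finger_gap: 0.0853
gripper_force: 0.0
shift [-0.8591 -0.4408 -0.0014] turn [-0.     -0.0002  0.0433]
```

```bash
python3 -m jog '[[[-0.86,-0.441,0,0,0,0.0433,-1],[-0.86,-0.441,0,0,0,0.0433,-1],[-0.86,-0.441,0,0,0,0.0433,-1],[-0.86,-0.441,0,0,0,0.0433,-1],[-0.86,-0.441,0,0,0,0.0433,-1],[-0.86,-0.441,0,0,0,0.0433,-1]]]'
python3 - <<'E'
from h import *
rows([.564,.128,.1585],[180,0,158])
d=camera("top");cv2.imwrite("pics/t1.png",cv2.resize(d["img"][150:290,170:330,::-1],None,fx=4,fy=4))
d=camera("side");cv2.imwrite("pics/s1.png",cv2.resize(d["img"][150:270,200:360,::-1],None,fx=4,fy=4))
E
```

```text
time_s: 2.9
tcp_pos: [0.5635, 0.1287, 0.2503]
tool_rot: [180.0, -0.0, 158.1]
ft_force: [-0.6, 0.1, 0.2]
finger_gap: 0.0854
gripper_force: 0.0
shift [-0.0036 -0.0023  0.459 ] turn [ 0.0001 -0.      0.0005]
```

View pics/s1.png

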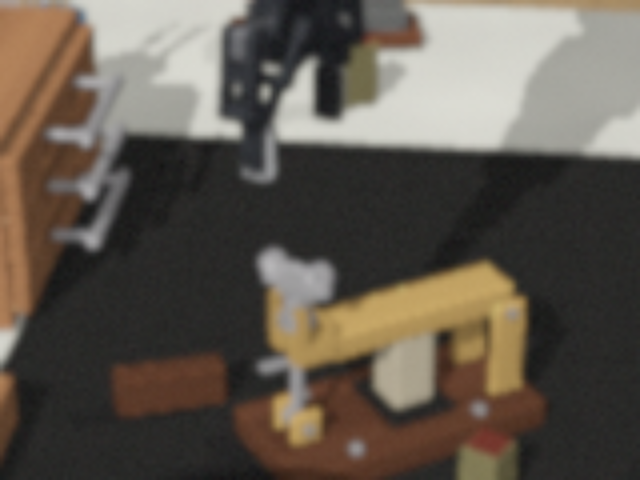

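The open gripper stands above the nut: near finger at (255,160), nut at (296,275). Descending.

```bash
python3 -m jog '[[[0,0,0.2,0,0,0,-1],[0,0,0.36,0,0,0,-1],[0,0,0.42,0,0,0,-1],[0,0,0.459,0,0,0,-1],[0,0,0.459,0,0,0,-1]]]'
python3 -m jog '[[[0,0,0,0,0,0,0.5],[0,0,0,0,0,0,0.6],[0,0,0,0,0,0,0.7],[0,0,0,0,0,0,0.8],[0,0,0,0,0,0,0.8]]]' 20
```

```text
time_s: 3.62
tcp_pos: [0.5648, 0.127, 0.1587]
tool_rot: [180.0, 0.0, 158.0]
ft_force: [0.2, -0.0, 0.4]
finger_gap: 0.0856
gripper_force: 0.0
time_s: 4.25
tcp_pos: [0.5647, 0.127, 0.1583]
tool_rot: [180.0, 0.0, 158.0]
ft_force: [1.1, 1.7, 1.2]
finger_gap: 0.0087
gripper_force: 0.5
```

```bash
python3 -m jog '[[[0,0,0,0,0,0,1],[0,0,0,0,0,0,1],[0,0,0,0,0,0,1],[0,0,0,0,0,0,1]]]' 30; python3 -c "
from cell import ctrl;s=ctrl.get_state();print(s['torque'],s['ft_force'])"
```

```text
time_s: 4.75
tcp_pos: [0.5647, 0.127, 0.1583]
tool_rot: [180.0, -0.0, 158.0]
ft_force: [-0.5, 5.5, 4.0]
finger_gap: 0.0064
gripper_force: 31.0
[ 1.13445288  0.23661373 -0.13421282] [-0.49221848  5.49297172  4.00476362]
```

```bash
cat > f.py <<'E'
from h import *
s=ctrl.get_state();a=np.radians(34.5);f=s["ft_force"]
print("clamp fx %.1f fy %.1f fz %.1f tz %.2f"%(f[0]*np.cos(a)+f[1]*np.sin(a),-f[0]*np.sin(a)+f[1]*np.cos(a),f[2],s["torque"][2]),s["tcp_pos"].round(4),s["tool_rot"].round(1),s["q"][5].round(1))
E
python3 -m jog '[[[0.0043,0.0026,0,0,0,0,1],[0.0043,0.0026,0,0,0,0,1],[0.0043,0.0026,0,0,0,0,1]]]'; python3 f.py
python3 -m jog '[[[0,0,-0.0017,0,0,-0.0417,1],[0,0,-0.0033,0,0,-0.0833,1],[0,0,-0.005,0,0,-0.125,1],[0,0,-0.0067,0,0,-0.1667,1],[0,0,-0.0067,0,0,-0.1667,1]]]'; python3 f.py
```

```text
time_s: 5.12
tcp_pos: [0.5644, 0.1274, 0.1583]
tool_rot: [-180.0, 0.0, 157.9]
ft_force: [2.7, -0.3, 3.4]
finger_gap: 0.0065
gripper_force: 30.7
clamp fx 2.0 fy -1.7 fz 3.4 tz -0.23 [0.5644 0.1274 0.1583] [-180.     0.   157.9] 26.7
time_s: 5.75
tcp_pos: [0.5644, 0.1282, 0.1597]
tool_rot: [179.9, 0.1, -171.9]
ft_force: [2.1, 5.6, 2.3]
finger_gap: 0.0067
gripper_force: 30.6
clamp fx 4.9 fy 3.4 fz 2.3 tz 0.05 [0.5644 0.1282 0.1597] [ 1.799e+02  1.000e-01 -1.719e+02] -3.4
```

```bash
cat >> f.py <<'E'
A=R.from_euler("xyz",s["tool_rot"],degrees=True).inv()
print("per mm: cx",(A.apply([np.cos(a),np.sin(a),0])/200).round(4),"cy",(A.apply([-np.sin(a),np.cos(a),0])/200).round(4))
E
python3 f.py
```

```text
clamp fx 4.9 fy 3.4 fz 2.3 tz 0.05 [0.5644 0.1282 0.1597] [ 1.799e+02  1.000e-01 -1.719e+02] -3.4
per mm: cx [-0.0045  0.0022  0.    ] cy [0.0022 0.0045 0.    ]
```

```bash
python3 -m jog '[[[-0.0014,0.003,-0.0017,0,0,-0.0417,1],[-0.0014,0.003,-0.0033,0,0,-0.0833,1],[-0.0014,0.003,-0.005,0,0,-0.125,1],[-0.0014,0.003,-0.0067,0,0,-0.1667,1],[-0.0014,0.003,-0.0067,0,0,-0.1667,1]]]' >/dev/null; python3 f.py
```

```text
clamp fx 4.5 fy 6.8 fz 4.5 tz -0.03 [0.5641 0.1292 0.1609] [ 1.799e+02  1.000e-01 -1.419e+02] -33.3
per mm: cx [-0.005  -0.0003  0.    ] cy [-0.0003  0.005   0.    ]
```

```bash
python3 -m jog '[[[-0.0038,0.0048,-0.002,0,0,-0.0417,1],[-0.0038,0.0048,-0.004,0,0,-0.0833,1],[-0.0038,0.0048,-0.006,0,0,-0.125,1],[-0.0038,0.0048,-0.008,0,0,-0.1667,1],[-0.0038,0.0048,-0.008,0,0,-0.1667,1]]]' >/dev/null; python3 f.py
```

```text
clamp fx -0.2 fy 6.9 fz 4.7 tz 0.04 [0.5633 0.1302 0.1623] [ 179.9    0.  -111.9] -63.2
per mm: cx [-0.0042 -0.0028 -0.    ] cy [-0.0028  0.0042  0.    ]
```

```bash
python3 -m jog '[[[-0.0022,0.0034,0,0,0,0,1],[-0.0064,0.0006,0,-0.0015,0.0022,0,1],[-0.0106,-0.0022,0,-0.0029,0.0043,0,1],[-0.0106,-0.0022,0,-0.0029,0.0043,0,1]]]' >/dev/null; python3 f.py
python3 -m jog '[[[-0.0042,-0.0028,0,-0.0015,0.0022,0,1],[-0.0042,-0.0028,0,-0.0015,0.0022,0,1],[-0.0042,-0.0028,0,-0.0015,0.0022,0,1]]]' >/dev/null; python3 f.py
```

```text
clamp fx -0.0 fy 5.9 fz 4.3 tz 0.05 [0.5652 0.1317 0.1623] [ 179.4   -0.8 -112. ] -62.7
per mm: cx [-0.0042 -0.0028 -0.0001] cy [-0.0028  0.0042  0.    ]
clamp fx 0.8 fy 5.6 fz 3.6 tz 0.04 [0.566  0.1322 0.1622] [ 179.1   -1.2 -112. ] -62.6
per mm: cx [-0.0042 -0.0028 -0.0001] cy [-0.0028  0.0042  0.    ]
```

```bash
cat >> f.py <<'E'
t=s["torque"];print("clamp tx %.2f ty %.2f"%(t[0]*np.cos(a)+t[1]*np.sin(a),-t[0]*np.sin(a)+t[1]*np.cos(a)), "lean-ish x(mm) %.1f"%((s["tcp_pos"][:2]-[.5633,.1302])@[np.cos(a),np.sin(a)]*1e3))
E
python3 f.py
python3 -m jog '[[[-0.0042,-0.0028,0,0,0,0,1],[-0.0042,-0.0028,0,0,0,0,1],[-0.0042,-0.0028,0,0,0,0,1]]]' >/dev/null; python3 f.py
```

```text
clamp fx 0.8 fy 5.6 fz 3.6 tz 0.04 [0.566  0.1322 0.1622] [ 179.1   -1.2 -112. ] -62.6
per mm: cx [-0.0042 -0.0028 -0.0001] cy [-0.0028  0.0042  0.    ]
clamp tx 1.27 ty -0.27 lean-ish x(mm) 3.3
clamp fx -0.5 fy 5.9 fz 4.4 tz 0.04 [0.5666 0.1327 0.1622] [ 179.1   -1.2 -112. ] -62.5
per mm: cx [-0.0042 -0.0028 -0.0001] cy [-0.0028  0.0042  0.    ]
clamp tx 1.17 ty 0.18 lean-ish x(mm) 4.1
```

```bash

python3 -m jog '[[[-0.0042,-0.0028,0,0,0,0,1],[-0.0042,-0.0028,0,0,0,0,1],[-0.0042,-0.0028,0,0,0,0,1]]]' >/dev/null; python3 f.py|grep -v per
python3 -m jog '[[[-0.0042,-0.0028,0,0,0,0,1],[-0.0042,-0.0028,0,0,0,0,1],[-0.0042,-0.0028,0,0,0,0,1]]]' >/dev/null; python3 f.py|grep -v per
```

```text
clamp fx -2.6 fy 5.9 fz 5.7 tz 0.08 [0.5671 0.1331 0.1622] [ 179.1   -1.2 -112. ] -62.5
clamp tx 1.16 ty 0.72 lean-ish x(mm) 4.7
clamp fx -5.1 fy 4.8 fz 6.5 tz 0.09 [0.5676 0.1334 0.1621] [ 179.1   -1.3 -112. ] -62.4
clamp tx 1.13 ty 1.29 lean-ish x(mm) 5.3
```

```bash

python3 -m jog '[[[0,0,0,-0.0031,0.0047,0,1],[0,0,0,-0.0031,0.0047,0,1],[0,0,0,-0.0031,0.0047,0,1]]]' >/dev/null; python3 f.py|grep -v per
python3 -m jog '[[[-0.0042,-0.0028,0,-0.0015,0.0022,0,1],[-0.0042,-0.0028,0,-0.0015,0.0022,0,1],[-0.0042,-0.0028,0,-0.0015,0.0022,0,1]]]' >/dev/null; python3 f.py|grep -v per
```

```text
clamp fx -3.6 fy 5.8 fz 4.7 tz 0.03 [0.568  0.1337 0.1621] [ 178.5   -2.1 -112. ] -62.2
clamp tx 1.25 ty 0.49 lean-ish x(mm) 5.8
clamp fx -3.6 fy 5.3 fz 4.9 tz 0.03 [0.5686 0.1342 0.162 ] [ 178.2   -2.5 -112. ] -62.0
clamp tx 1.18 ty 0.73 lean-ish x(mm) 6.7
```

```bash

python3 -m jog '[[[-0.0042,-0.0028,0,-0.0015,0.0022,0,1],[-0.0084,-0.0056,0,-0.003,0.0044,0,1],[-0.0084,-0.0056,0,-0.003,0.0044,0,1],[-0.0084,-0.0056,0,-0.003,0.0044,0,1]]]' >/dev/null; python3 f.py
```

```text
clamp fx -7.5 fy 5.8 fz 6.1 tz -0.01 [0.5699 0.135  0.1619] [ 177.7   -3.3 -112. ] -61.7
per mm: cx [-0.0042 -0.0028 -0.0004] cy [-0.0028  0.0042  0.    ]
clamp tx 1.13 ty 1.35 lean-ish x(mm) 8.2
```

```bash
python3 - <<'E'
from h import *
d=camera("side");cv2.imwrite("pics/s2.png",cv2.resize(d["img"][190:265,235:335,::-1],None,fx=7,fy=7,interpolation=cv2.INTER_CUBIC))
c=np.array([.5644,.128,.038]);a=np.radians(34.5)
for L in(0,2,4):
    t=np.radians(L);u=np.array([np.sin(t)*np.cos(a),np.sin(t)*np.sin(a),np.cos(t)])
    print(L,[((proj(d,c+u*h)-[235,190])*7).round() for h in(0,.05,.12)])
E
```

```text
0 [array([266., 441.]), array([265., 334.]), array([264., 176.])]
2 [array([266., 441.]), array([261., 335.]), array([254., 179.])]
4 [array([266., 441.]), array([257., 336.]), array([244., 182.])]
```

View pics/s2.png

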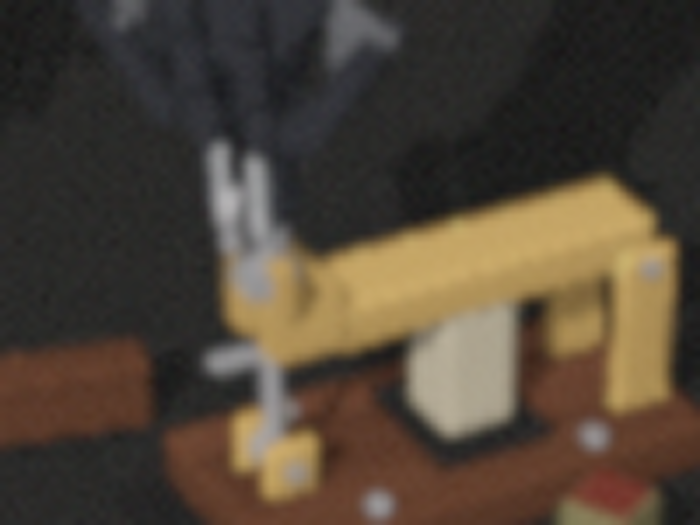

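Side crop: nut at (255,275), shank at (272,385). The lean is only slight, so the spigot struck the lips. I'll go back upright and turn more.

```bash
python3 -c "
from h import *
rows([.5627,.1313,.1628],[180,0,-112])"
python3 -m jog '[[[0.02,0.012,0,0.006,-0.009,0,1],[0.041,0.023,-0.003,0.0122,-0.018,0,1],[0.041,0.023,-0.003,0.0122,-0.018,0,1],[0.041,0.023,-0.003,0.0122,-0.018,0,1]]]' >/dev/null; python3 f.py;  python3 -c "
from h import *
rows([.5609,.1314,.1645],[180,0,-77])"
```

```text
shift [ 0.031   0.0264 -0.0017] turn [ 0.0129 -0.0185 -0.0001]
clamp fx 1.6 fy 7.0 fz -2.8 tz 0.09 [0.563  0.13   0.1626] [ 179.9    0.  -112. ] -63.1
per mm: cx [-0.0042 -0.0028 -0.    ] cy [-0.0028  0.0042  0.    ]
clamp tx 1.52 ty -0.41 lean-ish x(mm) -0.3
shift [-0.0026  0.0127 -0.0093] turn [ 0.0006  0.0004 -0.1945]
```

```bash
python3 -m jog '[[[-0.0006,0.003,-0.001,0,0,-0.049,1],[-0.0013,0.0063,-0.003,0,0,-0.097,1],[-0.002,0.0095,-0.005,0,0,-0.146,1],[-0.0026,0.0127,-0.007,0,0,-0.1945,1],[-0.0026,0.0127,-0.007,0,0,-0.1945,1],[-0.0026,0.0127,-0.007,0,0,-0.1945,1]]]' >/dev/null; python3 f.py
```

```text
clamp fx -1.0 fy 1.0 fz -5.0 tz 0.14 [0.5615 0.1308 0.1643] [180.   -0.  -77.2] -97.8
per mm: cx [-0.0018 -0.0046 -0.    ] cy [-0.0046  0.0018  0.    ]
clamp tx 0.10 ty -0.00 lean-ish x(mm) -1.1
```

```bash
python3 -m jog '[[[-0.0027,-0.0069,0,-0.0036,0.0015,0,1],[-0.0054,-0.0138,0,-0.0072,0.0029,0,1],[-0.0054,-0.0138,0,-0.0072,0.0029,0,1],[-0.0054,-0.0138,0,-0.0072,0.0029,0,1]]]' >/dev/null; python3 f.py|grep -v per
python3 -m jog '[[[-0.0036,-0.0092,0,-0.0048,0.0019,0,1],[-0.0036,-0.0092,0,-0.0048,0.0019,0,1],[-0.0036,-0.0092,0,-0.0048,0.0019,0,1]]]' >/dev/null; python3 f.py|grep -v per
python3 -m jog '[[[-0.0018,-0.0046,0,-0.0024,0.001,0,1],[-0.0018,-0.0046,0,-0.0024,0.001,0,1],[-0.0018,-0.0046,0,-0.0024,0.001,0,1]]]' >/dev/null; python3 f.py|grep -v per
```

```text
clamp fx 0.7 fy 0.0 fz -11.7 tz 0.16 [0.5643 0.1327 0.1646] [178.7  -0.5 -77. ] -97.5
clamp tx -0.06 ty -0.36 lean-ish x(mm) 2.2
clamp fx 0.3 fy 1.6 fz -13.5 tz 0.10 [0.5659 0.1338 0.1647] [177.9  -0.8 -77. ] -97.2
clamp tx -0.01 ty -0.25 lean-ish x(mm) 4.2
clamp fx -2.3 fy 0.8 fz -14.3 tz 0.07 [0.5666 0.1342 0.1647] [177.4  -1.  -77. ] -97.0
clamp tx 0.06 ty 0.06 lean-ish x(mm) 5.0
```

```bash
python3 -m jog '[[[0,0,0.004,0,0,0,1],[0,0,0.004,0,0,0,1]]]' >/dev/null; python3 f.py|grep -v per
python3 -m jog '[[[-0.0018,-0.0046,0,-0.0024,0.001,0,1],[-0.0018,-0.0046,0,-0.0024,0.001,0,1],[-0.0018,-0.0046,0,-0.0024,0.001,0,1]]]' >/dev/null; python3 f.py|grep -v per
python3 -m jog '[[[-0.0018,-0.0046,0,-0.0024,0.001,0,1],[-0.0018,-0.0046,0,-0.0024,0.001,0,1],[-0.0018,-0.0046,0,-0.0024,0.001,0,1]]]' >/dev/null; python3 f.py|grep -v per
```

```text
clamp fx -2.8 fy 0.7 fz -5.5 tz 0.09 [0.5668 0.1343 0.1644] [177.5  -1.  -77. ] -97.0
clamp tx 0.29 ty 0.42 lean-ish x(mm) 5.2
clamp fx -0.4 fy 2.0 fz -0.1 tz 0.07 [0.5678 0.1349 0.1643] [177.1  -1.2 -77. ] -96.9
clamp tx 0.45 ty 0.18 lean-ish x(mm) 6.4
clamp fx -3.7 fy 3.7 fz 4.6 tz 0.05 [0.5684 0.1354 0.1641] [176.6  -1.4 -77. ] -96.7
clamp tx 0.52 ty 0.56 lean-ish x(mm) 7.2
```

```bash

python3 -m jog '[[[-0.0018,-0.0046,0,-0.0024,0.001,0,1],[-0.0018,-0.0046,0,-0.0024,0.001,0,1],[-0.0018,-0.0046,0,-0.0024,0.001,0,1]]]' >/dev/null; python3 f.py;  python3 -c "
from h import *
rows([.5613,.1309,.1638],[180,0,-77])"
```

```text
clamp fx -5.6 fy 2.2 fz 6.7 tz 0.04 [0.5691 0.1358 0.1641] [176.2  -1.6 -77. ] -96.5
per mm: cx [-0.0018 -0.0046 -0.0004] cy [-0.0047  0.0018 -0.    ]
clamp tx 0.47 ty 1.00 lean-ish x(mm) 7.9
shift [0.015  0.043  0.0047] turn [ 0.0214 -0.0089 -0.0001]
```

```bash
python3 -m jog '[[[0.009,0.023,0,0.0107,-0.0045,0,1],[0.018,0.047,0.001,0.0214,-0.0089,0,1],[0.018,0.047,0.001,0.0214,-0.0089,0,1],[0.018,0.047,0.001,0.0214,-0.0089,0,1]]]' >/dev/null; python3 f.py;  python3 -c "
from h import *
rows([.5596,.1304,.1655],[180,0,-43])"
```

```text
clamp fx 2.3 fy 1.0 fz -4.4 tz 0.12 [0.5612 0.1304 0.1642] [-180.    0.  -77.] -98.0
per mm: cx [-0.0018 -0.0047  0.    ] cy [-0.0047  0.0018  0.    ]
clamp tx 0.24 ty -0.65 lean-ish x(mm) -1.6
shift [-0.0016  0.0078 -0.0064] turn [-0.00e+00  1.00e-04 -1.89e-01]
```

```bash
python3 -m jog '[[[-0.0004,0.001,-0.001,0,0,-0.047,1],[-0.0008,0.003,-0.003,0,0,-0.094,1],[-0.0012,0.005,-0.005,0,0,-0.142,1],[-0.0016,0.007,-0.0065,0,0,-0.189,1],[-0.0016,0.007,-0.0065,0,0,-0.189,1],[-0.0016,0.007,-0.0065,0,0,-0.189,1]]]' ; python3 f.py
```

```text
time_s: 15.42
tcp_pos: [0.5599, 0.1302, 0.1657]
tool_rot: [-180.0, -0.0, -43.2]
ft_force: [3.4, -0.6, -2.7]
finger_gap: 0.006
gripper_force: 30.9
clamp fx 2.5 fy -2.4 fz -2.7 tz 0.15 [0.5599 0.1302 0.1657] [-180.    -0.   -43.2] -131.8
per mm: cx [ 0.0011 -0.0049  0.    ] cy [-0.0049 -0.0011 -0.    ]
clamp tx -0.83 ty -0.60 lean-ish x(mm) -2.8
```

```bash
python3 -m jog '[[[0.0026,-0.011,0.001,-0.0058,-0.0014,0,1],[0.005,-0.023,0.0015,-0.0116,-0.0028,0,1],[0.0077,-0.0343,0.0015,-0.0175,-0.0042,0,1],[0.0077,-0.0343,0.0015,-0.0175,-0.0042,0,1]]]' >/dev/null; python3 f.py|grep -v per
python3 -m jog '[[[0.0011,-0.0049,0,-0.0025,-0.0006,0,1],[0.0022,-0.0098,0,-0.005,-0.0012,0,1],[0.0022,-0.0098,0,-0.005,-0.0012,0,1]]]' >/dev/null; python3 f.py
```

```text
clamp fx 1.9 fy -2.8 fz 1.4 tz 0.19 [0.5658 0.1345 0.1653] [176.9   0.8 -43. ] -130.9
clamp tx -0.81 ty -0.68 lean-ish x(mm) 4.5
clamp fx 1.4 fy -4.7 fz 2.8 tz 0.15 [0.567  0.1354 0.1653] [176.   1. -43.] -130.6
per mm: cx [ 0.0011 -0.0049 -0.0004] cy [-0.0049 -0.0011  0.    ]
clamp tx -1.08 ty -0.67 lean-ish x(mm) 6.0
```

```bash
python3 -m jog '[[[0.0011,-0.0049,0,-0.0025,-0.0006,0,1],[0.0022,-0.0098,0,-0.005,-0.0012,0,1],[0.0022,-0.0098,0,-0.005,-0.0012,0,1]]]' >/dev/null; python3 f.py|grep -v per
python3 -m jog '[[[0.0011,-0.0049,0,-0.0025,-0.0006,0,1],[0.0022,-0.0098,0,-0.005,-0.0012,0,1],[0.0022,-0.0098,0,-0.005,-0.0012,0,1]]]' >/dev/null; python3 f.py|grep -v per
```

```text
clamp fx 1.7 fy -4.0 fz 4.7 tz 0.16 [0.5687 0.1366 0.1651] [175.1   1.2 -43. ] -130.3
clamp tx -1.14 ty -0.61 lean-ish x(mm) 8.0
clamp fx 1.5 fy -4.3 fz 4.8 tz 0.21 [0.5703 0.1378 0.1649] [174.2   1.4 -43.1] -130.0
clamp tx -0.94 ty -0.49 lean-ish x(mm) 10.0
```

The bolt is free: force stays flat while it follows out to 6°. Continuing along the hinge arc.

```bash
cat > arc.py <<'E'
from h import *
import sys
s=ctrl.get_state();a=np.radians(34.5);H=np.array([.563,.128,.038]);ax=np.array([-np.sin(a),np.cos(a),0])
A=R.from_euler("xyz",s["tool_rot"],degrees=True)
z=A.apply([0,0,-1]);print("tilt",np.degrees(np.arctan2(z@[np.cos(a),np.sin(a),0],z[2])),"q",s["q"].round(0))
v=s["tcp_pos"]-H;print("lean",np.degrees(np.arctan2(v@[np.cos(a),np.sin(a),0],v[2])),"r",np.linalg.norm(v),"tool cx,cy",A.inv().apply([np.cos(a),np.sin(a),0]).round(2),A.inv().apply(ax).round(2))
for g in map(float,sys.argv[1:]):
    Q=R.from_rotvec(ax*np.radians(g));p=H+Q.apply(v)
    print(g,(A.inv().apply(p-s["tcp_pos"])/.2).round(4),((A.inv()*Q*A).as_rotvec()/np.pi).round(4))
E
python3 arc.py 5 10 15
```

```text
tilt 6.005797254907071 q [   7.   27.    2.   71.   -3. -130.]
lean 5.186494896488095 r 0.12750918424669427 tool cx,cy [ 0.22 -0.97 -0.1 ] [-0.98 -0.22  0.  ]
5.0 [ 0.012  -0.0542  0.0016] [-0.0271 -0.006   0.0001]
10.0 [ 0.024  -0.1081  0.0081] [-0.0542 -0.012   0.0001]
15.0 [ 0.0358 -0.1613  0.0194] [-0.0814 -0.0181  0.0002]
```

```bash
python3 -m jog '[[[0.006,-0.027,0.0004,-0.0135,-0.003,0,1],[0.012,-0.0542,0.0016,-0.0271,-0.006,0,1],[0.018,-0.081,0.0045,-0.0407,-0.009,0,1],[0.024,-0.1081,0.0081,-0.0542,-0.012,0,1],[0.03,-0.135,0.0135,-0.068,-0.015,0,1],[0.0358,-0.1613,0.0194,-0.0814,-0.0181,0,1],[0.0358,-0.1613,0.0194,-0.0814,-0.0181,0,1]]]'; python3 f.py; python3 arc.py 5 10 15 20
```

```text
time_s: 17.92
tcp_pos: [0.5975, 0.1567, 0.1572]
tool_rot: [159.5, 4.6, -43.8]
ft_force: [5.9, 2.1, 7.9]
finger_gap: 0.0061
gripper_force: 32.3
clamp fx 6.1 fy -1.6 fz 7.9 tz 0.29 [0.5975 0.1567 0.1572] [159.5   4.6 -43.8] -124.9
per mm: cx [ 0.001  -0.0046 -0.0018] cy [-0.0049 -0.0011  0.    ]
clamp tx -0.53 ty -0.85 lean-ish x(mm) 43.2
tilt 21.025844788657714 q [  11.   41.   24.   92.   -8. -125.]
lean 20.55955066802993 r 0.12741092171060397 tool cx,cy [ 0.2  -0.91 -0.36] [-0.98 -0.22  0.  ]
5.0 [ 0.0121 -0.0542  0.002 ] [-0.0271 -0.006   0.0001]
10.0 [ 0.0241 -0.108   0.0088] [-0.0542 -0.0121  0.0001]
15.0 [ 0.036  -0.161   0.0204] [-0.0813 -0.0181  0.0002]
20.0 [ 0.0475 -0.2128  0.0366] [-0.1084 -0.0242  0.0002]
```

```bash
python3 -m jog '[[[0.006,-0.027,-0.006,-0.0135,-0.003,0,1],[0.012,-0.0542,-0.005,-0.0271,-0.006,0,1],[0.018,-0.081,-0.002,-0.0407,-0.009,0,1],[0.0241,-0.108,0.002,-0.0542,-0.0121,0,1],[0.03,-0.135,0.008,-0.068,-0.015,0,1],[0.036,-0.161,0.0135,-0.0813,-0.0181,0,1],[0.036,-0.161,0.0135,-0.0813,-0.0181,0,1]]]'; python3 f.py; python3 arc.py 5 10 15
```

```text
time_s: 18.8
tcp_pos: [0.6217, 0.1735, 0.1419]
tool_rot: [144.6, 7.5, -45.3]
ft_force: [4.5, 1.2, 3.0]
finger_gap: 0.006
gripper_force: 31.8
clamp fx 4.4 fy -1.6 fz 3.0 tz 0.23 [0.6217 0.1735 0.1419] [144.6   7.5 -45.3] -120.0
per mm: cx [ 0.0009 -0.0039 -0.0029] cy [-0.0049 -0.0011  0.    ]
clamp tx -0.31 ty -1.16 lean-ish x(mm) 72.6
tilt 36.104326547028926 q [  13.   59.   53.  118.  -12. -120.]
lean 35.51361947348927 r 0.12767850400606476 tool cx,cy [ 0.18 -0.79 -0.59] [-0.98 -0.22  0.  ]
5.0 [ 0.0122 -0.0543  0.0019] [-0.0271 -0.0061  0.0001]
10.0 [ 0.0242 -0.1082  0.0086] [-0.0542 -0.0121  0.0001]
15.0 [ 0.0362 -0.1613  0.02  ] [-0.0813 -0.0182  0.0002]
```

```bash
python3 -m jog '[[[0,0,0,0,0,0,0.1],[0,0,0,0,0,0,0.1],[0,0,0,0,0,0,0.1],[0,0,0,0,0,0,0.1]]]'; python3 -m jog '[[[0,0,-0.05,0,0,0,0.1],[0,0,-0.1,0,0,0,0.1],[0,0,-0.16,0,0,0,0.1],[0,0,-0.23,0,0,0,0.1],[0,0,-0.3,0,0,0,0.1],[0,0,-0.3,0,0,0,0.1]]]';python3 f.py; python3 arc.py
python3 - <<'E'
from h import *
# vertical tool, closed; tool y along clamp x (yaw 34.5+90=124.5 or -55.5)
rows([.600,.152,.24],[180,0,-55.5])
E
```

```text
time_s: 19.3
tcp_pos: [0.6213, 0.1729, 0.1433]
tool_rot: [144.7, 7.5, -45.4]
ft_force: [0.4, -0.7, 0.4]
finger_gap: 0.0389
gripper_force: 0.0
time_s: 20.05
tcp_pos: [0.6231, 0.1812, 0.1741]
tool_rot: [146.4, 6.6, -44.7]
ft_force: [-0.8, 1.1, 0.2]
finger_gap: 0.0385
gripper_force: 0.0
clamp fx -0.0 fy 1.3 fz 0.2 tz -0.00 [0.6231 0.1812 0.1741] [146.4   6.6 -44.7] -119.9
per mm: cx [ 0.0009 -0.004  -0.0028] cy [-0.0049 -0.0011 -0.    ]
clamp tx 0.03 ty -0.47 lean-ish x(mm) 78.2
tilt 34.14684249757004 q [  14.   58.   56.  121.  -12. -120.]
lean 30.346936800035984 r 0.15798977138645837 tool cx,cy [ 0.19 -0.81 -0.56] [-0.98 -0.22 -0.01]
shift [-0.0172  0.3366 -0.1724] turn [0.1893 0.0179 0.0687]
```

```bash
python3 - <<'E'
from h import *
s=ctrl.get_state();print(s["q"].round(2))
rows([.621,.178,.21],s["tool_rot"])
rows([.612,.163,.235],[180,0,-55.5])
E
```

```text
[  13.9    57.61   56.21  120.85  -11.9  -119.89]
shift [-0.0168  0.1146 -0.1386] turn [0. 0. 0.]
shift [-0.0105  0.2554 -0.1971] turn [0.1893 0.0179 0.0687]
```

```bash
python3 -m jog '[[[-0.006,0.04,-0.05,0.01,0,0,0.1],[-0.012,0.08,-0.1,0.03,0,0,0.1],[-0.0168,0.12,-0.145,0.05,0.005,0.02,0.1],[-0.0105,0.18,-0.17,0.1,0.01,0.04,0.1],[-0.0105,0.2554,-0.197,0.1893,0.0179,0.0687,0.5],[-0.0105,0.2554,-0.197,0.1893,0.0179,0.0687,1],[-0.0105,0.2554,-0.197,0.1893,0.0179,0.0687,1],[-0.0105,0.2554,-0.197,0.1893,0.0179,0.0687,1],[-0.0105,0.2554,-0.197,0.1893,0.0179,0.0687,1],[-0.0105,0.2554,-0.197,0.1893,0.0179,0.0687,1]]]'
python3 - <<'E'
from h import *
print(ctrl.get_state()["q"].round(1))
d=camera("side");cv2.imwrite("pics/s3.png",cv2.resize(d["img"][130:280,180:340,::-1],None,fx=4,fy=4,interpolation=cv2.INTER_CUBIC))
c=np.array([.563,.128,.038]);a=np.radians(34.5)
for L in(30,36,42):
    t=np.radians(L);u=np.array([np.sin(t)*np.cos(a),np.sin(t)*np.sin(a),np.cos(t)])
    print(L,[((proj(d,c+u*h)-[180,130])*4).round() for h in(0,.08,.132)])
E
```

```text
time_s: 21.3
tcp_pos: [0.6127, 0.1632, 0.2333]
tool_rot: [179.9, 0.1, -55.5]
ft_force: [0.8, -0.0, 0.1]
finger_gap: 0.0
gripper_force: 0.0
[   7.6   26.5   12.4   76.1   -0.  -117. ]
30 [array([374., 492.]), array([320., 422.]), array([282., 373.])]
36 [array([374., 492.]), array([311., 430.]), array([266., 387.])]
42 [array([374., 492.]), array([302., 440.]), array([252., 403.])]
```

View pics/s3.png

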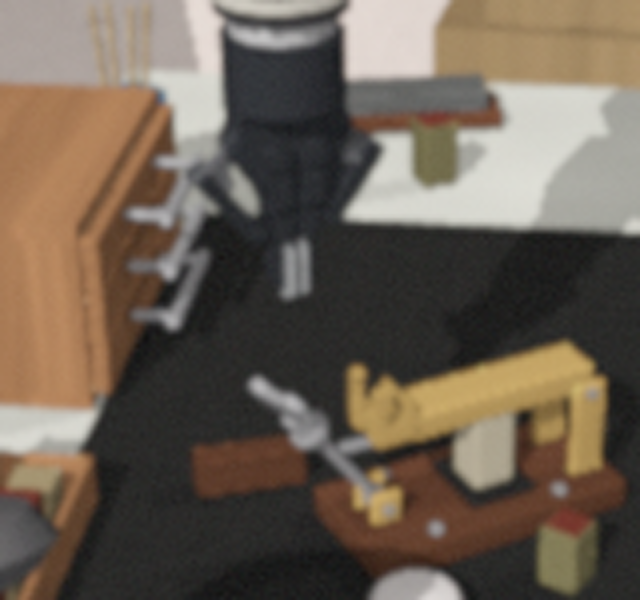

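Side crop: the bolt leans outward at about 36°, nut at (305,430), clear of the lug, and the closed fingers are above at (295,290). Next I go in behind the wings and push outward.

```bash
python3 -m jog '[[[0,0.06,0,0,0,0,1],[0,0.1145,0,0,0,0,1],[0,0.1145,0.1,0,0,0,1],[0,0.1145,0.25,0,0,0,1],[0,0.1145,0.35,0,0,0,1],[0,0.1145,0.4165,0,0,0,1],[0,0.1145,0.4165,0,0,0,1]]]'; python3 f.py|head -1
```

```text
time_s: 22.22
tcp_pos: [0.5926, 0.1497, 0.1506]
tool_rot: [179.9, 0.1, -55.5]
ft_force: [0.7, 0.4, 0.4]
finger_gap: 0.0004
gripper_force: 0.0
clamp fx 0.8 fy -0.1 fz 0.4 tz -0.02 [0.5926 0.1497 0.1506] [ 1.799e+02  1.000e-01 -5.550e+01] -117.9
```

```bash
python3 -m jog '[[[0,-0.04,0,0,0,0,1],[0,-0.08,-0.005,0,0,0,1],[0,-0.1,-0.01,0,0,0,1],[0,-0.1215,-0.0105,0,0,0,1],[0,-0.142,0.007,0,0,0,1],[0,-0.1615,0.0245,0,0,0,1],[0,-0.1615,0.0245,0,0,0,1]]]'; python3 f.py|head -1
python3 -m jog '[[[0,-0.02,0.019,0,0,0,1],[0,-0.0385,0.038,0,0,0,1],[0,-0.056,0.059,0,0,0,1],[0,-0.072,0.0795,0,0,0,1],[0,-0.072,0.0795,0,0,0,1]]]'; python3 f.py|head -1
python3 - <<'E'
from h import *
d=camera("side");cv2.imwrite("pics/s4.png",cv2.resize(d["img"][170:280,200:340,::-1],None,fx=5,fy=5,interpolation=cv2.INTER_CUBIC))
c=np.array([.563,.128,.038]);a=np.radians(34.5)
for L in(45,50,55,60):
    t=np.radians(L);u=np.array([np.sin(t)*np.cos(a),np.sin(t)*np.sin(a),np.cos(t)])
    print(L,[((proj(d,c+u*h)-[200,170])*5).round() for h in(0,.08,.132)])
E
```

```text
time_s: 23.1
tcp_pos: [0.6198, 0.1683, 0.1454]
tool_rot: [179.9, 0.0, -55.5]
ft_force: [0.9, -0.1, 0.2]
finger_gap: -0.0002
gripper_force: 0.0
clamp fx 0.7 fy -0.6 fz 0.2 tz -0.02 [0.6198 0.1683 0.1454] [179.9   0.  -55.5] -116.6
time_s: 23.72
tcp_pos: [0.6316, 0.1764, 0.1295]
tool_rot: [179.9, 0.0, -55.5]
ft_force: [0.2, -0.6, -0.5]
finger_gap: -0.0003
gripper_force: 0.0
clamp fx -0.1 fy -0.6 fz -0.5 tz -0.03 [0.6316 0.1764 0.1295] [179.9   0.  -55.5] -116.0
45 [array([368., 415.]), array([272., 355.]), array([206., 314.])]
50 [array([368., 415.]), array([265., 366.]), array([193., 332.])]
55 [array([368., 415.]), array([258., 377.]), array([181., 350.])]
60 [array([368., 415.]), array([252., 388.]), array([171., 369.])]
```

View pics/s4.png

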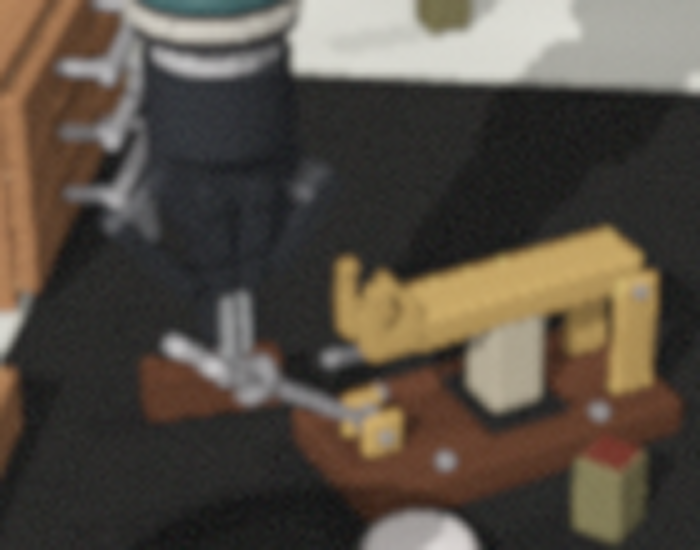

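Side crop: shank and nut at (250,378) match a lean of about 55°. I'll push a little more for margin.

```bash
python3 -m jog '[[[0,-0.018,0.022,0,0,0,1],[0,-0.034,0.048,0,0,0,1],[0,-0.034,0.048,0,0,0,1]]]'; python3 f.py|head -1
python3 -m jog '[[[0,0.01,-0.1,0,0,0,1],[0,0.01,-0.3,0,0,0,1],[0,0.01,-0.5,0,0,0,1],[0,0.2,-0.7,0,0,0,1],[0,0.4,-0.7,0,0,0,1],[0,0.6,-0.7,0,0,0,1],[0,0.6,-0.7,0,0,0,1]]]'
python3 - <<'E'
from h import *
d=camera("side");cv2.imwrite("pics/s5.png",cv2.resize(d["img"][170:280,200:340,::-1],None,fx=5,fy=5,interpolation=cv2.INTER_CUBIC))
E
```

```text
time_s: 24.15
tcp_pos: [0.6372, 0.1803, 0.1198]
tool_rot: [179.9, 0.0, -55.5]
ft_force: [-0.3, 0.5, 0.1]
finger_gap: 0.0002
gripper_force: 0.0
clamp fx 0.0 fy 0.6 fz 0.1 tz -0.06 [0.6372 0.1803 0.1198] [179.9   0.  -55.5] -115.7
time_s: 25.02
tcp_pos: [0.5368, 0.1113, 0.2613]
tool_rot: [180.0, 0.0, -55.6]
ft_force: [0.3, 0.1, -0.8]
finger_gap: -0.0001
gripper_force: 0.0
```

View pics/s5.png

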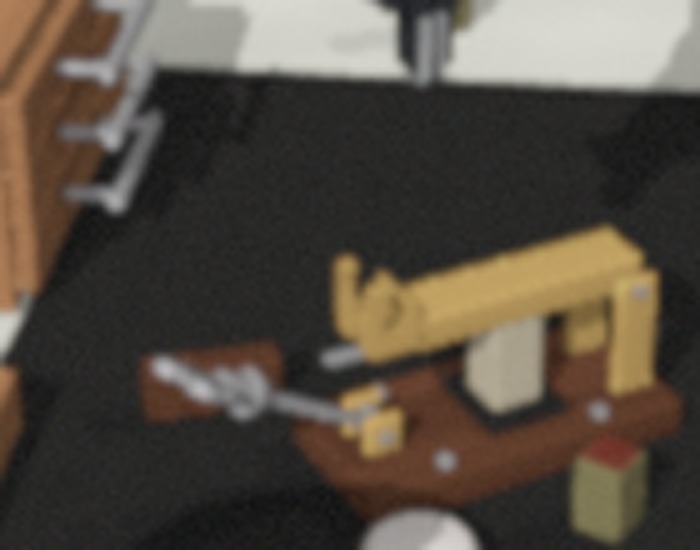

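The shank and nut at (245,392) match a lean of about 60°. The gripper is away and the jar, small seal and wooden block look undisturbed.

```bash
python3 -c "
from cell import workorder;print(workorder.hand_in())"
```

```text
the job is handed in; nothing more can be done
None
```

The job is handed in at about 25 s of the 72 s allowed: the wing nut is loosened until its spigot clears the lips, the eyebolt is swung out and left leaning about 60° (judged from the side picture), and the gripper is clear of everything.

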